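Eject a test specimen into the cup and empty the cup into the tray

ROBOT

A 7-joint arm with a two-finger parallel gripper is mounted at the origin on the work surface. World frame = base frame: x ahead of the robot, y to its left, z up, the work surface at z = 0. Lengths are in mm, angles in rad, forces in N, time in s.
With the tool pointing down it reaches from about 350 to 900 mm from the base axis. Payload 8.1 kg.
Tool frame: the origin (TCP) lies midway between the tips of the shut fingers; the grasp point (between the pads) lies 19 mm behind it (robot.grip_point_offset is the distance from the TCP to the grasp point, in mm); z points along the fingers, y is the line along which they close (so a half turn about z gives the same grasp; the last joint's range is limited). The gripper opens to 92 mm and grips with 3 to 60 N. Pads are 19 mm wide; open, the fingers measure 130 mm over their backs; the gripper's body (75 mm by 190 mm) begins 47 mm behind the grasp point.
Start: joints at [1.205, 0.434, 0.025, 1.573, -0.012, 1.134, -0.075], TCP at [162.341, -603.562, 226.742] pointing down, gripper open.
Joint ranges: [-2.62, 2.62], [-0.44, 2.09], [-1.27, 1.32], [0.08, 2.57], [-1.32, 4.46], [0.12, 2], [-2.74, 2.74]. Speed limits (rad/s): [2.22, 2.22, 3.01, 3.01, 3.14, 3.14, 3.14].

INTERFACE

Orientations are given as a unit quaternion [w, x, y, z].
In Python, from workcell import robot gives the robot as it stands. The module is installed in compiled form; this text tells all that it offers.
- The arm moves only by the tool apply_moves, never from a script. Its argument "increments" is a list of rows, each a list of 7 numbers: the shift along the tool's x, y, z in units of 50 mm (1.0 is 50 mm), then the turn, a rotation vector about the tool's x, y, z in units of 5 degrees (1.0 is 5 degrees), then the opening, from 0 (shut) to 1 (fully open). A call has 1 to 20 rows; each row shifts and turns the commanded pose from where the row before left it, along the tool's axes as they then stand; what a row does not reach is not made up. A row lasts 1/8 s, in which the tool goes at most 62.5 mm and 10.7 degrees, less where a joint would pass 70% of its speed; a pose out of reach is approached as far as the arm can. A call is refused whole if a number of a shift passes 1 or a number of a turn 1, either way. A call with a gripper value outside its range is refused whole. The fingers move at their own pace and stop on an object; "grip_force" is the grip in N (left out, the last holds). Time passes only in rows, so rows that do not move let the fingers close. It gives the time, the measured TCP pose, the force, the opening and the grip force at its end, in the units of the state.
- robot.get_state(): the state, without advancing time (a new reading comes with each control period).
- robot.camera(name): name is "side" or "top" or "wrist"; returns (picture, depth): 480x640x3 uint8, red, green, blue; 480x640 float32, mm along the optical axis (not along the pixel's ray), 0 where there is no reading.
- robot.get_calibration(name): a dict with "intrinsics" (3x3 intrinsics, pixels), "R" (3x3) and "t" (3): a world point X has camera coordinates R X + t; the wrist camera has in their place "T_tool_cam" (4x4, takes a point from camera to tool coordinates, whose origin is the TCP and whose axes are the flange's). Camera axes: x right, y down, z forward; pixel columns grow to the right and rows downward; lengths in mm; the calibration is good to about 2 mm. The wrist camera is an equidistant fisheye: a pixel r from the principal point sees the ray r / f radians off the axis. A picture is of the moment at which its call begins: read the wrist's pose just before it. get_calibration takes no time and is no camera call.
- robot.sign_off(): hands the job in; it is judged then, once.
The state is a dict: "time": time; "joints": joint angles; "qd": joint speeds; "joint_torque": joint torques, N m; "ee_pos": TCP position; "orientation": TCP orientation; "force": force on the tool from outside, world axes, zero at the start; "moment": the same for the moment, N m; "gripper_width": opening from 0.0 (shut) to 1.0 (fully open); "grasp_force": force on a finger pad.
Only numpy, scipy, OpenCV 4.12 (cv2) and the standard library are available. Lean on these libraries where they do the work, as an engineer would, in place of code of your own. Each camera call takes 0.05 s, during which the arm holds its last target. There are 200 camera calls.

TASK

The specimen holder still has one steel specimen in it: stand the steel cup, with the two tested specimens already in it, upright on the bench right under the holder's outlet, let go of it, and push the spring ejector slide fully in so that the specimen drops into the cup, then let the slide spring back. Pick the cup up and pour all three specimens into the black tray, then stand the empty cup upright on the bench under the outlet again. Leave the jar, the brass weight and the wrench where they are.

Things in the scene. Friction and masses are not known exactly. Their poses are not given: they have to be found in the camera images.
- ejector: Specimen holder, fixed: a white block with a dark steel top plate, 150 long (x -90 to +60), 70 wide, 64 high. Origin on the bench surface, x level along the push direction. On top a dark tunnel (x 16 to 58, 50 wide, roof top at z 87, 10 wide slit along the roof) holds one specimen. The specimen leaves over the lip at x 60, z 64, past the block's plain upright +x end face.
- outlet (a point): Point on the holder: middle of the outlet lip, 60 along x from the holder's origin, 64 above the bench.
- drop_spot (a point): Point on the bench, 37 beyond the outlet end face of the holder: where the cup's centre belongs when it catches the specimen (the cup then nearly touches the end face).
- slide (a joint): Ejector slide, in m: 0 sprung back (rest), 0.052 fully pushed in, towards the holder's +x. The spring pushes back with 2.5 N at rest and 7.7 N fully in. The specimen drops out in the last 15 mm of the travel.
- push_pad (a point): On the slide: centre of the back face (facing the holder's -x) of the black push pad, an upright plate 44 wide, 8 thick, from 66 to 116 above the bench; this point is 91 above the bench and moves with the slide. The holder's top plate runs on for 34 behind it at rest, 64 above the bench.
- cup: Loose open steel cup, 58 high, tapering: outer radius 24 at the foot; its upper part wears a straight black rubber band, outer radius 34, from 32 above the foot to the rim, by which it can be gripped. Inside it is a plain cone, radius 20 at the floor to 30 at the mouth, floor 5 thick. 160 g or so. Origin at the centre of its underside, z up out of its mouth. It starts with slug_a and slug_b in it.
- cup_mid (a point): Point on the cup's axis, 30 above its underside (inside the cup).
- cup_rim (a point): Centre of the cup's mouth, 58 above its underside.
- slug_a_center (a point): Centre of a polished steel specimen, a plain cylinder 16 in diameter and 24 long; starts in the cup.
- slug_b_center (a point): Centre of the second, equal specimen that starts in the cup.
- slug_c_center (a point): Centre of the third, equal specimen; starts lying in the holder's tunnel, 38 along the holder's x axis, axis along x.
- tray: Black open plastic tray, fixed to the bench, 200 (x) by 150 (y) and 50 high outside, wall and floor 4 thick. Origin at the centre of its underside.
- jar: Bystander: amber glass jar with a black cap, diameter 56, 85 high. Origin at the centre of its underside.
- weight: Bystander: brass weight, diameter 44, 56 high with a knob on top. Origin at the centre of its underside.
- wrench: Bystander: steel wrench 120 long lying on the bench beyond the work.
Not all that is in view belongs to the job. What is shaped like the ejector but green or pink is not meant.

How it is judged:
By the outcome, as a careful person would: the job done as asked, in the order asked, and still so for the second after the job is handed in, with the robot touching nothing.
It also fails if it takes over 72 s, if anything falls off the work surface, if the arm or the gripper's body presses on something with over 40 N, if the wrist force passes 120 N, or if a joint passes its speed limit or range.

## Working session

There is one attempt and no reset: what is moved stays moved. The work goes in short steps, Python scripts to look and compute and a tool call to move; the robot and the scene stay as the last step left them, time stands still between calls to the robot, and variables do not carry over. Pictures are saved under pics/ and viewed, at most 10 in all, crops included, and the job is handed in when it is done.

Besides the shell and the picture viewer there is one more tool, called as name([rows], argument=value, ...), one row to a line, values as JSON. apply_moves: Moves the arm, as the interface text tells. Its arguments: {"type":"object","properties":{"increments":{"type":"array","items":{"type":"array","items":{"type":"number"}}},"grip_force":{"type":"number"}},"required":["increments"]}

```bash
mkdir -p pics; cat > h.py <<'E'
import numpy as np, cv2
from workcell import robot
def snap(n):
    im,d=robot.camera(n); np.savez(f'pics/{n}.npz',im=im,d=d); cv2.imwrite(f'pics/{n}_{robot.get_state()["time"]:.2f}.png',im[:,:,::-1]); return im,d
def world(n,u,v,d):  # depth unprojection
    c=robot.get_calibration(n);K=np.array(c['intrinsics']);u=np.asarray(u,float);v=np.asarray(v,float);d=np.asarray(d,float)
    p=np.stack([(u-K[0,2])/K[0,0]*d,(v-K[1,2])/K[1,1]*d,d],-1)
    return (p-np.array(c['t']))@np.array(c['R'])
def plane(n,u,v,z):
    c=robot.get_calibration(n);R=np.array(c['R']);o=-R.T@np.array(c['t']);r=world(n,u,v,np.ones(np.shape(u)))-o
    return o+r*((z-o[2])/r[...,2:3] if r.ndim>1 else (z-o[2])/r[2])
E
python3 - <<'E'
from h import *
print(robot.get_state())
for n in('top','side'):
    im,d=snap(n); c=robot.get_calibration(n); R=np.array(c['R']); print(n,c['intrinsics'],-R.T@np.array(c['t']),R)
E
ls pics
```

```text
{'time': 0.0, 'joints': array([ 1.20539283,  0.43520471,  0.02498894,  1.57410468, -0.01159981,
        1.13401877, -0.07509029]), 'qd': array([-0.00016312, -0.00132751, -0.0012536 ,  0.00054343, -0.00100194,
       -0.00130407,  0.00015482]), 'joint_torque': array([-1.94440017e-04, -6.67859387e+01,  9.85161178e-01, -3.14466977e+01,
       -6.04598341e-02,  4.30716283e-02,  1.51643935e-04]), 'ee_pos': array([ 162.16665806, -603.05318073,  225.95358931]), 'orientation': array([-7.74968144e-04,  9.91383777e-01,  1.30986923e-01, -1.78338192e-04]), 'force': array([-0.58897096, -0.03618644,  0.09402923]), 'moment': array([-0.01510958,  0.02392904, -0.05675714]), 'grasp_force': 0.0, 'gripper_width': 1.0011157366719599}
top [[446.4763708    0.         325.60389686]
 [  0.         446.4763708  252.04232306]
 [  0.           0.           1.        ]] [447.27965173  60.01920113 879.87154622] [[-0.00577602 -0.99992388  0.01090317]
 [-0.9937362   0.00452274 -0.11165981]
 [ 0.111602   -0.01147982 -0.99368667]]
side [[539.50921469   0.         316.13711743]
 [  0.         539.50921469 233.9698444 ]
 [  0.           0.           1.        ]] [ -48.67092315 -581.21031399  557.08014413] [[ 0.72984611 -0.68342544  0.01594717]
 [-0.3154659  -0.35740555 -0.87905776]
 [ 0.60647004  0.6365461  -0.47644847]]
side.npz
side_0.10.png
top.npz
top_0.05.png
```

View pics/top_0.05.png

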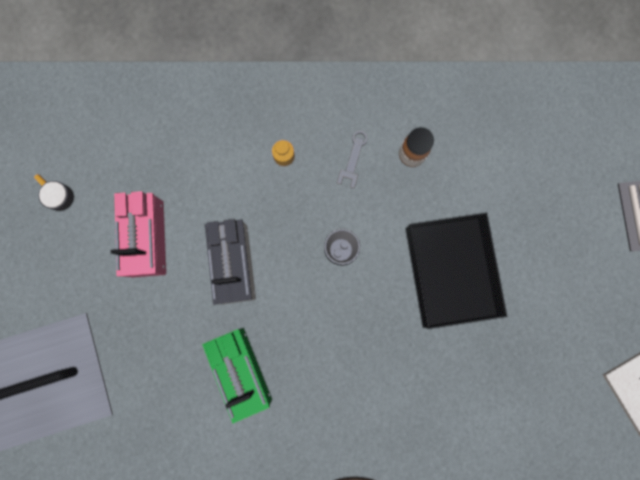

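View pics/side_0.10.png

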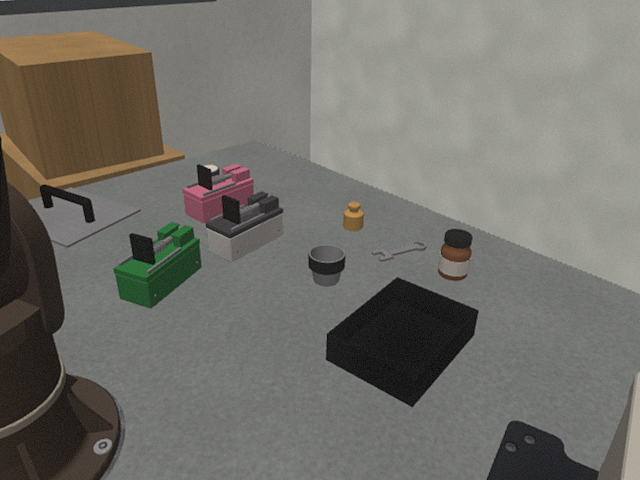

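Top view candidates for the holder: pink (135,235), green (237,375) and white with a dark top (228,260). The last fits the description. For the cup: the steel cup with a black band and two slugs (341,248) fits, while the white mug with an orange handle (53,195) is a decoy. The tray is at (455,270). Next I'll measure these.

```bash
cat > m.py <<'E'
from h import *
f=np.load('pics/top.npz');im,d=f['im'],f['d']
vv,uu=np.mgrid[:480,:640]; P=world('top',uu,vv,d)
def reg(u0,u1,v0,v1,z0,z1):
    m=np.zeros((480,640),bool);m[v0:v1,u0:u1]=1
    return m&(P[...,2]>z0)&(P[...,2]<z1)&(d>0)
def rect(m,nm):
    p=P[m][:,:2].astype(np.float32); r=cv2.minAreaRect(p); print(nm,m.sum(),r, 'medz',np.median(P[m][:,2]))
    return p
print('bench z',np.median(P[380:450,420:560,2]))
rect(reg(190,262,205,315,56,72),'plate')
rect(reg(190,262,205,315,80,93),'roof')
rect(reg(190,262,205,315,100,125),'pad')
m=reg(315,370,220,275,52,64); p=rect(m,'cup rim'); print(cv2.minEnclosingCircle(p), p.mean(0))
rect(reg(395,520,200,340,44,56),'tray')
rect(reg(265,300,130,170,30,80),'weight'); rect(reg(395,440,120,170,75,95),'jar'); 
E
python3 m.py
python3 - <<'E'
import cv2
a=cv2.imread('pics/top_0.05.png')[200:320,190:370]
cv2.imwrite('pics/crop1.png',cv2.resize(a,None,fx=4,fy=4,interpolation=2))
E
```

```text
bench z -0.7757556842386804
plate 2095 ((522.5093994140625, 230.9683380126953), (150.24139404296875, 70.65247344970703), 7.4062910079956055) medz 63.69895966387157
roof 658 ((538.2293090820312, 233.26724243164062), (114.12602996826172, 50.90559005737305), 6.948966026306152) medz 86.09330085741169
pad 141 ((485.6993408203125, 225.9723358154297), (8.105703353881836, 43.459686279296875), 7.574997425079346) medz 114.90685766859868
cup rim 269 ((550.0217895507812, 20.79149627685547), (65.36786651611328, 66.2108154296875), 89.21100616455078) medz 57.09779334554006
((549.785888671875, 20.67379379272461), 33.86362838745117) [551.3892    20.695967]
tray 941 ((506.01025390625, -196.745849609375), (200.3257598876953, 151.20852661132812), 8.318678855895996) medz 48.826210913707996
weight 380 ((740.8757934570312, 133.3459930419922), (41.226383209228516, 41.92192459106445), 89.12687683105469) medz 37.72824097264226
jar 577 ((743.9371337890625, -125.34083557128906), (48.459815979003906, 48.34410858154297), 40.63573455810547) medz 84.46766102224942
```

View pics/crop1.png

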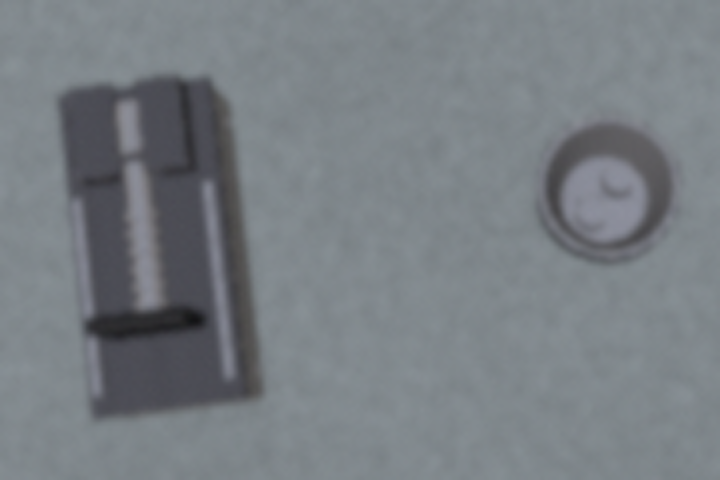

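The crop shows the white-sided holder with a dark top, tunnel and outlet at its upper end (about (215,222) in the full image) and the push pad at (226,280). It also shows the steel cup at (341,248) with two slugs in it. The measured sizes match the description: plate 150×71 at z 64, rim radius 34, tray 200×151. I'll move towards the cup and log joints along the way to learn the kinematics.

apply_moves([
  [0.67,-0.63,0,0,0,0,1],
  [0.67,-0.63,0,0,0,0,1],
  [0.67,-0.63,0,0,0,0,1],
  [0.67,-0.63,0,0,0,0,1],
  [0.67,-0.63,0,0,0,0,1],
  [0.67,-0.63,0,0,0,0,1],
  [0.67,-0.63,0,0,0,0,1],
  [0.67,-0.63,0,0,0,0,1],
])

```text
time: 1.1
ee_pos: [356.1, -289.2, 226.6]
orientation: [-0.0, 0.991, 0.131, -0.0]
force: [0.7, -0.5, 0.4]
gripper_width: 1.002
grasp_force: 0.0
```

```bash
cat > log.py <<'E'
from h import *
import json
s=robot.get_state()
open('log.txt','a').write(json.dumps([list(map(float,s[k])) for k in('joints','ee_pos','orientation')])+'\n')
print(round(s['time'],2),s['joints'].round(3),s['ee_pos'].round(1),s['orientation'].round(3),'F',s['force'].round(1),'w',s['gripper_width'],s['grasp_force'])
E
echo '[[1.20539283,0.43520471,0.02498894,1.57410468,-0.01159981,1.13401877,-0.07509029],[162.341,-603.562,226.742],[-7.74968144e-04,9.91383777e-01,1.30986923e-01,-1.78338192e-04]]' > log.txt
python3 log.py
```

```text
1.1 [ 0.709  0.175 -0.165  1.948  0.034  1.021 -0.78 ] [ 356.1 -289.2  226.6] [-0.     0.991  0.131 -0.   ] F [ 0.7 -0.5  0.4] w 1.0018217488932217 0.0
```

apply_moves([
  [0.67,-0.63,0,0,0,-0.2,1],
  [0.67,-0.63,0,0,0,0.2,1],
  [0.67,-0.63,0,0,0,0.2,1],
  [0.67,-0.63,0,0,0,0.2,1],
  [0.67,-0.63,0,0,0,0.2,1],
  [0.67,-0.63,0,0,0,0.2,1],
  [0.67,-0.63,0,0,0,0.2,1],
  [0.67,-0.63,0,0,0,0.2,1],
])

```text
time: 2.1
ee_pos: [558.9, 17.2, 226.4]
orientation: [0.0, 0.997, 0.079, -0.0]
force: [0.3, -0.4, -0.1]
gripper_width: 1.001
grasp_force: 0.0
```

```bash
python3 log.py
```

```text
2.1 [ 0.131  0.356 -0.344  1.714  0.133  1.095 -1.667] [558.9  17.2 226.4] [ 0.     0.997  0.079 -0.   ] F [ 0.3 -0.4 -0.1] w 1.0011991272931546 0.0
```

apply_moves([
  [0,0,0,0,-1,0,1],
  [0,0,0,0,-1,0,1],
  [0,0,0,0,-1,0,1],
  [0,0,0,0,-1,0,1],
])

```text
time: 2.6
ee_pos: [558.3, 16.1, 226.5]
orientation: [0.014, 0.981, 0.078, -0.175]
force: [0.0, -0.1, 0.1]
gripper_width: 0.996
grasp_force: 0.0
```

```bash
python3 log.py
```

```text
2.6 [ 0.056  0.574 -0.305  1.416  0.139  1.529 -1.675] [558.3  16.1 226.5] [ 0.014  0.981  0.078 -0.175] F [ 0.  -0.1  0.1] w 0.9963576645828102 0.0
```

apply_moves([
  [0,0,0,0,-1,0,1],
  [0,0,0,0,-1,0,1],
  [0,0,0,0,-1,0,1],
  [0,0,0,0,-1,0,1],
  [0,0,0,0,-1,0,1],
  [0,0,0,0,-1,0,1],
])

```text
time: 3.35
ee_pos: [551.0, 16.3, 221.8]
orientation: [0.035, 0.914, 0.075, -0.398]
force: [-2.4, 0.5, -1.5]
gripper_width: 1.002
grasp_force: 0.0
```

```bash
python3 log.py
cat > fit.py <<'E'
import numpy as np,json
from scipy.spatial.transform import Rotation as R
from scipy.optimize import least_squares
D=[json.loads(l) for l in open('log.txt')]
def fk(q,p):
    h,L1,L2,Lt,a1,a2,a3,o1,o7=p
    r=R.from_euler('z',-q[0]+o1) ; x=r.apply([a1,0,h])
    r=r*R.from_euler('y',q[1]); x=x+r.apply([0,0,0])
    r=r*R.from_euler('z',s[0]*q[2]); x=x+r.apply([a2,0,L1])
    r=r*R.from_euler('y',q[3]); x=x+r.apply([-a2,0,L2])
    r=r*R.from_euler('z',s[1]*q[4])*R.from_euler('y',q[5]); x=x+r.apply([a3,0,Lt])
    r=r*R.from_euler('z',s[2]*q[6]+o7)
    return x,r
def res(p):
    o=[]
    for q,e,w in D:
        x,r=fk(q,p); o+=list((x-np.array(e))); o+=list((r.inv()*R.from_quat([w[1],w[2],w[3],w[0]])).as_rotvec()*300)
    return o+list(1e-3*(np.array(p)-p0))
import itertools
best=None
for s in itertools.product([1,-1],[1,-1],[1,-1]):
  for o7 in(1.57,-1.57,0,3.14):
    p0=np.array([330,400,400,250,0,0,0,0,o7]); k=least_squares(res,p0)
    if best is None or k.cost<best[0]: best=(k.cost,s,k.x)
print(best[0],best[1],best[2].round(3).tolist())
E
python3 fit.py
```

```text
3.35 [-0.193  0.862  0.111  1.104 -0.023  2.    -1.491] [551.   16.3 221.8] [ 0.035  0.914  0.075 -0.398] F [-2.4  0.5 -1.5] w 1.0020535559678374 0.0
345.270028334062 (-1, -1, -1) [292.018, 547.617, 421.212, 367.062, 34.107, -30.915, -17.103, -0.086, 1.491]
```

```bash
cat > fk.py <<'E'
import numpy as np,json
from scipy.spatial.transform import Rotation as R
from scipy.optimize import least_squares
D=[json.loads(l) for l in open('log.txt')]
def fk(q,p):
    h,L1,L2,Lt,a1,a2,a3,o1,o7,b1,b2,b3,a4=p
    Z=lambda a:R.from_euler('z',a); Y=lambda a:R.from_euler('y',a)
    r=Z(-q[0]+o1); x=r.apply([a1,b1,h])
    r=r*Y(q[1])*Z(-q[2]); x=x+r.apply([a2,b2,L1])
    r=r*Y(q[3])*Z(-q[4]); x=x+r.apply([a4,b3,L2])
    r=r*Y(q[5]); x=x+r.apply([a3,0,Lt])
    return x,r*Z(-q[6]+o7)
p0=np.array([300,500,420,300,0,0,0,0,1.57,0,0,0,0])
def res(p):
    o=[]
    for q,e,w in D:
        x,r=fk(q,p); o+=list(x-np.array(e)); o+=list((r.inv()*R.from_quat([w[1],w[2],w[3],w[0]])).as_rotvec()*300)
    return o+list(1e-3*(np.array(p)-p0))
def fit(): return least_squares(res,p0)
if __name__=='__main__':
    k=fit(); print(k.cost,k.x.round(2).tolist()); print(k.fun[:-13].reshape(-1,6).round(1)); np.save('p.npy',k.x)
E
python3 fk.py
```

```text
0.03047815890331064 [273.44, 557.63, 428.34, 371.08, 0.22, -2.61, -2.41, -0.0, 1.57, -36.94, -19.16, 2.78, 0.89]
[[ 0.   0.  -0.1 -0.  -0.  -0. ]
 [ 0.   0.  -0.  -0.  -0.  -0. ]
 [-0.   0.   0.2 -0.   0.  -0. ]
 [-0.  -0.  -0.1 -0.   0.  -0. ]
 [ 0.  -0.   0.1 -0.   0.   0. ]]
```

```bash
cat > plan.py <<'E'
from fk import *
p=np.load('p.npy')
lo=np.array([-2.62,-.44,-1.27,.08,-1.32,.12,-2.74])+.04; hi=np.array([2.62,2.09,1.32,2.57,4.46,2,2.74])-.04
def ik(f,q0,n=8,seed=0):
    rng=np.random.default_rng(seed);b=None
    for i in range(n):
        q=np.clip(q0+(rng.normal(0,.4,7) if i else 0),lo+.01,hi-.01)
        k=least_squares(f,q,bounds=(lo,hi))
        if b is None or k.cost<b.cost-1e-6:b=k
    return b
def grasp_rot(beta,psi): # tool x horizontal dir psi when beta=0
    return R.from_euler('z',psi)*R.from_euler('x',np.pi)*R.from_euler('y',-beta)
if __name__=='__main__':
  q0=np.array([-.193,.862,.111,1.104,-.023,1.95,-1.491])
  cup=np.array([633.6,245.4,46])
  for bd in(0,20,30,40,45,50):
   for psd in(7.4,25,):
    Rg=grasp_rot(np.radians(bd),np.radians(psd)); zt=Rg.apply([0,0,1])
    tcp=cup+19*zt
    f=lambda q:np.r_[fk(q,p)[0]-tcp,300*(Rg.inv()*fk(q,p)[1]).as_rotvec()]
    k=ik(f,q0); c=Rg.inv().apply([0,0,1])
    out=[]
    for ct in(110,125,135):
      def g(q):
        x,r=fk(q,p); a=r.apply(c); m=x-19*r.apply([0,0,1])+28*a
        return np.r_[(m-np.array([506,-197,140]))*[.3,.3,.3],100*(a[2]-np.cos(np.radians(ct))),2*(q-k.x)*[1,1,1,1,1,1,.3]]
      j=ik(g,k.x); x,r=fk(j.x,p);a=r.apply(c)
      out.append((ct,np.degrees(np.arccos(a[2])).round(),(x-19*r.apply([0,0,1])+28*a).round(),j.x.round(2).tolist(),'toolz',r.apply([0,0,1]).round(2),'cupaxis',a.round(2)))
    print(bd,psd,round(k.cost,2),k.x.round(2).tolist())
    for o in out: print('   ',*o)
E
python3 plan.py
```

```text
0 7.4 0.0 [-0.47, 0.72, 0.03, 1.62, -0.03, 0.81, -1.87]
    110 110.0 [ 506. -197.  140.] [-0.66, 1.4, 0.63, 1.73, 0.76, 1.53, -1.87] toolz [-0.31 -0.89  0.34] cupaxis [ 0.31  0.89 -0.34]
    125 125.0 [ 506. -197.  140.] [-0.68, 1.57, 0.68, 1.72, 0.82, 1.61, -1.87] toolz [-0.23 -0.79  0.57] cupaxis [ 0.23  0.79 -0.57]
    135 135.0 [ 506. -197.  140.] [-0.67, 1.68, 0.71, 1.71, 0.85, 1.68, -1.87] toolz [-0.17 -0.69  0.71] cupaxis [ 0.17  0.69 -0.71]
0 25 0.0 [-0.4, 0.72, -0.08, 1.61, 0.07, 0.81, -1.64]
    110 110.0 [ 506. -197.  140.] [-0.61, 1.37, 0.55, 1.73, 0.81, 1.59, -1.64] toolz [-0.3  -0.89  0.34] cupaxis [ 0.3   0.89 -0.34]
    125 125.0 [ 506. -197.  140.] [-0.63, 1.53, 0.61, 1.73, 0.87, 1.67, -1.64] toolz [-0.22 -0.79  0.57] cupaxis [ 0.22  0.79 -0.57]
    135 135.0 [ 506. -197.  140.] [-0.63, 1.65, 0.65, 1.72, 0.9, 1.73, -1.64] toolz [-0.16 -0.69  0.71] cupaxis [ 0.16  0.69 -0.71]
20 7.4 0.0 [-0.49, 0.91, 0.18, 1.27, -0.23, 1.32, -1.7]
    110 110.0 [ 506. -197.  140.] [-0.51, 1.42, 0.75, 1.44, 0.48, 1.77, -2.7] toolz [-0.68 -0.7   0.23] cupaxis [ 0.39  0.86 -0.34]
    12
[... 3620 characters left out ...]
06. -197.  140.] [-0.44, 1.53, 0.86, 1.27, 0.41, 1.96, -2.7] toolz [-0.78 -0.54  0.31] cupaxis [ 0.02  0.82 -0.57]
    135 135.0 [ 506. -197.  140.] [-0.48, 1.66, 0.99, 1.27, 0.41, 1.96, -2.7] toolz [-0.73 -0.51  0.46] cupaxis [-0.05  0.71 -0.71]
50 25 268.67 [-0.51, 1.24, 0.2, 0.76, -0.14, 1.96, -1.49]
    110 110.0 [ 506. -197.  140.] [-0.35, 1.37, 0.76, 1.23, 0.29, 1.96, -2.7] toolz [-0.88 -0.48  0.03] cupaxis [ 0.23  0.91 -0.34]
    125 125.0 [ 506. -197.  140.] [-0.44, 1.54, 0.91, 1.25, 0.35, 1.96, -2.7] toolz [-0.81 -0.52  0.27] cupaxis [ 0.08  0.82 -0.57]
    135 135.0 [ 506. -197.  140.] [-0.48, 1.66, 1.02, 1.26, 0.36, 1.96, -2.7] toolz [-0.76 -0.5   0.41] cupaxis [-0.    0.71 -0.71]
```

```bash
cat > plan2.py <<'E'
from plan import *
q0=np.array([-.193,.862,.111,1.104,-.023,1.9,-1.491])
cup=np.array([633.6,245.4,46])
for bd in(35,42):
  Rg=grasp_rot(np.radians(bd),np.radians(7.4)); c=Rg.inv().apply([0,0,1])
  for ct in(105,115,125):
   for tz in(-.5,-.3,-.15,0):
    for H in(150,):
      def g(q):
        x,r=fk(q,p); a=r.apply(c); z=r.apply([0,0,1]); m=x-19*z+28*a
        return np.r_[(m-np.array([506,-197,H]))*.3,100*(a[2]-np.cos(np.radians(ct))),50*(z[2]-tz),.3*(q-qs)]
      b=None
      for q7 in(1.4,):
        qs=np.r_[q0[:6],q7]; j=ik(g,qs,20)
        x,r=fk(j.x,p);a=r.apply(c);z=r.apply([0,0,1]);m=x-19*z+28*a
        print(bd,ct,tz,'got',np.degrees(np.arccos(a[2])).round(),z.round(2),m.round(),'axis',a.round(2),'wrist',(x-371*z).round(),j.x.round(2).tolist(),round(j.cost,1))
E
python3 plan2.py
```

```text
35 105 -0.5 got 103.0 [-0.88 -0.3  -0.37] [ 506. -197.  150.] axis [ 0.92  0.31 -0.23] wrist [ 790. -102.  287.] [-0.01, 1.01, 0.13, 1.28, 0.34, 1.96, 1.96] 25.3
35 105 -0.3 got 105.0 [-0.89 -0.34 -0.3 ] [ 506. -197.  150.] axis [ 0.96  0.13 -0.26] wrist [793. -80. 263.] [-0.1, 1.05, 0.25, 1.29, 0.32, 1.96, 1.64] 0.0
35 105 -0.15 got 105.0 [-0.88 -0.46 -0.15] [ 506. -197.  150.] axis [ 0.97  0.03 -0.26] wrist [787. -36. 210.] [-0.22, 1.13, 0.38, 1.32, 0.37, 1.96, 1.31] 0.0
35 105 0 got 105.0 [-0.85 -0.53 -0.  ] [ 506. -197.  150.] axis [ 0.97  0.   -0.26] wrist [777. -10. 157.] [-0.31, 1.22, 0.48, 1.34, 0.42, 1.96, 1.12] 0.0
35 115 -0.5 got 111.0 [-0.83 -0.5  -0.24] [ 506. -197.  150.] axis [ 0.8   0.48 -0.36] wrist [776. -35. 246.] [-0.08, 1.04, 0.11, 1.35, 0.51, 1.95, 2.01] 103.9
35 115 -0.3 got 113.0 [-0.83 -0.52 -0.2 ] [ 506. -197.  150.] axis [ 0.78  0.49 -0.4 ] wrist [777. -28. 232.] [-0.12, 1.06, 0.15, 1.35, 0.51, 1.96, 2.04] 15.5
35 115 -0.15 got 115.0 [-0.84 -0.52 -0.15] [ 506. -197.  150.] axis [ 0.84  0.33 -0.42] wrist [779. -24. 215.] [-0.18, 1.1, 0.26, 1.34, 0.47, 1.96, 
[... 1979 characters left out ...]
] wrist [772.   1. 162.] [-0.3, 1.2, 0.43, 1.36, 0.46, 1.96, 1.31] 0.0
42 125 -0.5 got 120.0 [-0.82 -0.53 -0.22] [ 506. -197.  150.] axis [ 0.73  0.47 -0.49] wrist [774. -23. 240.] [-0.11, 1.05, 0.13, 1.36, 0.53, 1.95, 2.03] 133.5
42 125 -0.3 got 122.0 [-0.81 -0.57 -0.17] [ 506. -197.  150.] axis [ 0.69  0.48 -0.53] wrist [771. -11. 224.] [-0.14, 1.07, 0.16, 1.37, 0.55, 1.95, 2.05] 29.3
42 125 -0.15 got 125.0 [-0.81 -0.57 -0.13] [ 506. -197.  150.] axis [ 0.67  0.47 -0.57] wrist [772.  -9. 211.] [-0.17, 1.09, 0.21, 1.36, 0.54, 1.96, 2.08] 0.8
42 125 0 got 125.0 [-0.8 -0.6 -0. ] [ 506. -197.  150.] axis [ 0.8   0.17 -0.57] wrist [764.  11. 166.] [-0.27, 1.17, 0.34, 1.38, 0.53, 1.96, 1.61] 0.0
```

```bash
cat > go.py <<'E'
from plan import *
from scipy.linalg import logm,expm
from workcell import robot
def mat(x,r): T=np.eye(4);T[:3,:3]=r.as_matrix();T[:3,3]=x;return T
def cur():
    s=robot.get_state();w=s['orientation'];return mat(s['ee_pos'],R.from_quat([w[1],w[2],w[3],w[0]])),s
def rows(T0,T1,n,nm=''):
    A=np.real(expm(logm(np.linalg.inv(T0)@T1)/n)); 
    print(nm,n,'rows of',(A[:3,3]/50).round(3).tolist(),np.degrees(R.from_matrix(A[:3,:3]).as_rotvec()/5).round(3).tolist())
def tgt(cup,Rg): return mat(np.array(cup)+19*Rg.apply([0,0,1]),Rg)
def shift(T,d): T=T.copy();T[:3,3]+=d;return T
def back(T,b): return shift(T,-b*T[:3,2])
def feas(T,q):
    k=ik(lambda q:np.r_[fk(q,p)[0]-T[:3,3],300*(R.from_matrix(T[:3,:3]).inv()*fk(q,p)[1]).as_rotvec()],q,6); return round(k.cost,2),k.x.round(2).tolist()
RG=grasp_rot(np.radians(40),np.radians(7.4))
DROP=np.array([633.6,245.4,0]); CUP=np.array([549.9,20.7,0])
E
python3 - <<'E'
from go import *
T0,s=cur(); G=tgt(CUP+[0,0,46],RG); B=back(G,90)
rows(T0,B,8,'pre'); rows(B,G,6,'in'); print(G[:3,3],B[:3,3],feas(G,s['joints']))
E
```

```text
pre 8 rows of [0.292, -0.01, 0.14] [0.041, 0.178, 0.033]
in 6 rows of [0.0, -0.0, 0.3] [-0.0, -0.0, 0.0]
[537.78875521  19.12702394  31.44515558] [595.15780946  26.57796317 100.38915546] (np.float64(0.0), [-0.17, 0.95, 0.07, 1.35, -0.05, 1.54, -1.53])
```

apply_moves([
  [0.29,-0.01,0.14,0.04,0.18,0.03,1],
  [0.29,-0.01,0.14,0.04,0.18,0.03,1],
  [0.29,-0.01,0.14,0.04,0.18,0.03,1],
  [0.29,-0.01,0.14,0.04,0.18,0.03,1],
  [0.29,-0.01,0.14,0.04,0.18,0.03,1],
  [0.29,-0.01,0.14,0.04,0.18,0.03,1],
  [0.29,-0.01,0.14,0.04,0.18,0.03,1],
  [0.29,-0.01,0.14,0.04,0.18,0.03,1],
  [0,0,0,0,0,0,1],
])

```text
time: 4.47
ee_pos: [594.3, 26.7, 103.0]
orientation: [0.023, 0.938, 0.062, -0.34]
force: [-0.2, 0.3, -0.2]
gripper_width: 0.998
grasp_force: 0.0
```

```bash
python3 log.py; python3 - <<'E'
from go import *
T0,s=cur(); G=tgt(CUP+[0,0,46],RG); rows(T0,G,6,'in')
E
```

```text
4.47 [-0.18   0.956  0.1    1.126 -0.057  1.758 -1.523] [594.3  26.7 103. ] [ 0.023  0.938  0.062 -0.34 ] F [-0.2  0.3 -0.2] w 0.9983692668696512 0.0
in 6 rows of [0.007, 0.0, 0.305] [0.004, -0.006, 0.002]
```

apply_moves([
  [0.01,0,0.3,0,0,0,1],
  [0,0,0.3,0,0,0,1],
  [0.01,0,0.3,0,0,0,1],
  [0.01,0,0.3,0,-0.02,0,1],
  [0.01,0,0.31,0,-0.02,0,1],
  [0,0,0.31,0,0,0,1],
  [0,0,0,0,0,0,1],
])

```text
time: 5.35
ee_pos: [537.1, 19.0, 32.3]
orientation: [0.023, 0.937, 0.062, -0.342]
force: [1.0, 0.4, -0.1]
gripper_width: 1.0
grasp_force: 0.0
```

apply_moves([
  [0,0,0,0,0,0,0.5],
  [0,0,0,0,0,0,0.5],
  [0,0,0,0,0,0,0.5],
  [0,0,0,0,0,0,0.5],
  [0,0,0,0,0,0,0.5],
], grip_force=30)

```text
time: 5.98
ee_pos: [538.8, 19.1, 33.3]
orientation: [0.023, 0.938, 0.062, -0.34]
force: [2.0, -1.0, 2.5]
gripper_width: 0.736
grasp_force: 30.0
```

```bash
python3 log.py; python3 - <<'E'
from go import *
T0,s=cur(); U=shift(T0,[0,0,90]); D=tgt(DROP+[0,0,46],RG); 
D[2,3]=T0[2,3]; DU=shift(D,[0,0,90]); rows(T0,U,4,'up'); rows(U,DU,8,'over'); rows(DU,D,5,'down'); print(feas(D,s['joints']))
E
```

```text
5.97 [-0.18   0.946  0.085  1.349 -0.051  1.546 -1.525] [538.8  19.1  33.3] [ 0.023  0.938  0.062 -0.34 ] F [ 2.  -1.   2.5] w 0.736155322103843 29.99351056325395
up 4 rows of [-0.289, 0.001, -0.345] [0.0, -0.0, -0.0]
over 8 rows of [0.213, -0.53, -0.179] [0.004, -0.003, 0.002]
down 5 rows of [0.231, -0.0, 0.276] [-0.0, -0.0, 0.0]
(np.float64(0.0), [-0.39, 1.16, 0.06, 0.86, -0.2, 1.82, -1.77])
```

apply_moves([
  [-0.29,0,-0.35,0,0,0,0.5],
  [-0.29,0,-0.35,0,0,0,0.5],
  [-0.29,0,-0.35,0,0,0,0.5],
  [-0.29,0,-0.35,0,0,0,0.5],
  [0.21,-0.53,-0.18,0,0,0,0.5],
  [0.21,-0.53,-0.18,0,0,0,0.5],
  [0.21,-0.53,-0.18,0,0,0,0.5],
  [0.21,-0.53,-0.18,0,0,0,0.5],
  [0.21,-0.53,-0.18,0,0,0,0.5],
  [0.21,-0.53,-0.18,0,0,0,0.5],
  [0.21,-0.53,-0.18,0,0,0,0.5],
  [0.21,-0.53,-0.18,0,0,0,0.5],
  [0,0,0,0,0,0,0.5],
  [0,0,0,0,0,0,0.5],
])

```text
time: 7.72
ee_pos: [620.8, 243.2, 125.4]
orientation: [0.023, 0.938, 0.061, -0.341]
force: [0.1, -0.4, -1.8]
gripper_width: 0.734
grasp_force: 30.0
```

```bash
python3 log.py; python3 - <<'E'
from go import *
T0,s=cur(); D=tgt(DROP+[0,0,46],RG); D[2,3]=33.3; D[:3,3]+=np.array([1,0,0])
DU=shift(D,[0,0,15]); rows(T0,DU,5,'down')
im,d=robot.camera('top'); np.savez('pics/top.npz',im=im,d=d)
vv,uu=np.mgrid[:480,:640]
from h import world
P=world('top',uu,vv,d)
x=T0[:3,3]-19*T0[:3,2]; print('grasp pt',x.round(1))
m=(np.hypot(P[...,0]-x[0],P[...,1]-x[1])<60)&(P[...,2]>x[2]+3)&(P[...,2]<x[2]+22)
import cv2; q=P[m]; print(len(q),np.median(q[:,2]),cv2.minEnclosingCircle(q[:,:2].astype(np.float32)),cv2.minAreaRect(q[:,:2].astype(np.float32)))
cv2.imwrite('pics/t3.png',cv2.resize(im[170:320,150:400,::-1],None,fx=3,fy=3))
E
```

```text
7.72 [-0.393  1.073  0.066  0.807 -0.205  1.946 -1.788] [620.8 243.2 125.4] [ 0.023  0.938  0.061 -0.341] F [ 0.1 -0.4 -1.8] w 0.733535087402924 29.996201032263343
down 5 rows of [0.204, -0.002, 0.232] [0.007, -0.002, 0.001]
grasp pt [632.9 244.8 140. ]
32 155.37209410544338 ((644.318359375, 194.76669311523438), 12.063864707946777) ((644.19091796875, 197.0746307373047), (24.115144729614258, 5.39580774307251), 3.1628546714782715)
```

View pics/t3.png

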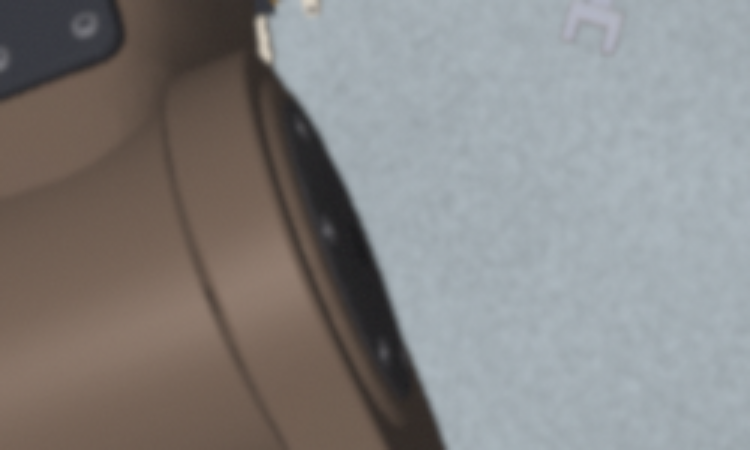

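The top view here shows only the forearm, which covers the holder and hides the cup, so I'll use the side view after lowering.

apply_moves([
  [0.2,0,0.23,0,0,0,0.5],
  [0.2,0,0.23,0,0,0,0.5],
  [0.2,0,0.23,0,0,0,0.5],
  [0.2,0,0.23,0,0,0,0.5],
  [0.2,0,0.23,0,0,0,0.5],
  [0,0,0,0,0,0,0.5],
])

```text
time: 8.52
ee_pos: [621.3, 243.8, 47.0]
orientation: [0.023, 0.937, 0.061, -0.342]
force: [0.5, -0.1, -1.9]
gripper_width: 0.729
grasp_force: 30.0
```

```bash
python3 log.py; python3 - <<'E'
from go import *
import cv2
T0,s=cur(); D=tgt(DROP+[0,0,46],RG); D[2,3]=33.3; D[:3,3]+=np.array([1.5,0,0])
rows(T0,D,3,'down')
im,d=robot.camera('side'); cv2.imwrite('pics/s4.png',cv2.resize(im[150:300,180:400,::-1],None,fx=3.6,fy=3.6))
E
```

```text
8.53 [-0.392  1.145  0.062  0.843 -0.2    1.841 -1.771] [621.3 243.8  47. ] [ 0.023  0.937  0.061 -0.342] F [ 0.5 -0.1 -1.9] w 0.7293488558341333 29.996384927671897
down 3 rows of [0.067, 0.001, 0.063] [0.011, 0.007, 0.003]
```

View pics/s4.png

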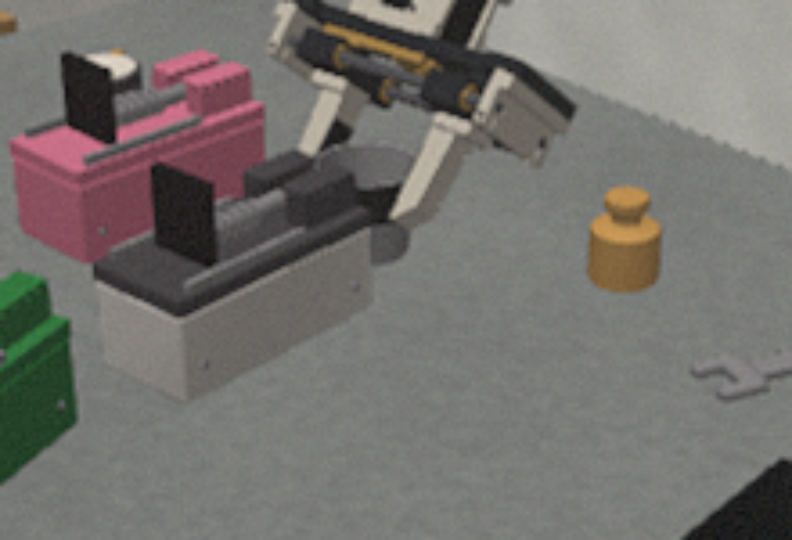

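The side view shows the cup held upright at the outlet end of the white holder (crop about (370,190)), with the weight and the pink holder well clear. I'll lower it and release.

apply_moves([
  [0.06,0,0.06,0.01,0.01,0,0.5],
  [0.06,0,0.06,0.01,0.01,0,0.5],
  [0.06,0,0.06,0.01,0,0,0.5],
  [0,0,0,0,0,0,0.5],
])

```text
time: 9.07
ee_pos: [623.1, 244.1, 35.7]
orientation: [0.022, 0.938, 0.061, -0.34]
force: [-0.1, 0.2, -2.3]
gripper_width: 0.729
grasp_force: 30.0
```

```bash
python3 log.py; python3 - <<'E'
from go import *
T0,s=cur(); D=tgt(DROP+[0,0,46],RG); print(D[:3,3])
E
```

```text
9.07 [-0.39   1.156  0.061  0.844 -0.201  1.825 -1.768] [623.1 244.1  35.7] [ 0.022  0.938  0.061 -0.34 ] F [-0.1  0.2 -2.3] w 0.728752824396357 29.996427393525664
[621.48875521 243.82702394  31.44515558]
```

apply_moves([
  [0.03,0,0.035,0,0,0,0.5],
  [0,0,0,0,0,0,0.5],
  [0,0,0,0,0,0,0.8],
  [0,0,0,0,0,0,1],
  [0,0,0,0,0,0,1],
  [0,0,0,0,0,0,1],
])

```text
time: 9.82
ee_pos: [623.3, 244.3, 33.9]
orientation: [0.022, 0.938, 0.061, -0.34]
force: [0.0, -0.3, 0.5]
gripper_width: 0.993
grasp_force: 0.0
```

```bash
python3 log.py
```

```text
9.82 [-0.391  1.158  0.061  0.844 -0.201  1.823 -1.768] [623.3 244.3  33.9] [ 0.022  0.938  0.061 -0.34 ] F [ 0.  -0.3  0.5] w 0.9932300595921184 0.0
```

apply_moves([
  [0,0,-0.4,0,0,0,1],
  [0,0,-0.5,0,0,0,1],
  [0,0,-0.5,0,0,0,1],
  [-0.2,0,-0.6,0,0,0,0],
  [-0.4,0,-0.6,0,0,0,0],
  [-0.6,0,-0.6,0,0,0,0],
  [-0.6,0,-0.6,0,0,0,0],
])

```text
time: 10.7
ee_pos: [624.6, 238.1, 212.6]
orientation: [0.012, 0.948, 0.059, -0.311]
force: [0.2, -0.4, -0.1]
gripper_width: 0.615
grasp_force: 0.0
```

```bash
python3 log.py; python3 - <<'E'
from go import *
T0,s=cur(); e=np.array([np.cos(np.radians(7.4)),np.sin(np.radians(7.4)),0]); O=np.array([537.4,232.9,0])
H=lambda x,z: mat(O+x*e+[0,0,z],grasp_rot(0,np.radians(7.4)))
A=H(-78,190); P=H(-78,82); rows(T0,A,14,'to'); rows(A,P,4,'dn'); print(P[:3,3],A[:3,3],feas(P,s['joints']))
E
```

```text
10.7 [-0.341  0.97  -0.056  0.779 -0.134  2.002 -1.851] [624.6 238.1 212.6] [ 0.012  0.948  0.059 -0.311] F [ 0.2 -0.4 -0.1] w 0.6149531048097895 0.0
to 14 rows of [-0.215, -0.008, 0.111] [-0.013, 0.518, -0.004]
dn 4 rows of [-0.0, -0.0, 0.54] [0.0, 0.0, 0.0]
[460.04964933 222.85394347  82.        ] [460.04964933 222.85394347 190.        ] (np.float64(0.0), [-0.56, 0.43, 0.0, 2.01, -0.0, 0.7, -1.99])
```

apply_moves([
  [-0.21,0,0.11,0,0.52,0,0],
  [-0.21,0,0.11,0,0.52,0,0],
  [-0.21,0,0.11,0,0.52,0,0],
  [-0.21,0,0.11,0,0.52,0,0],
  [-0.21,0,0.11,0,0.52,0,0],
  [-0.21,0,0.11,0,0.52,0,0],
  [-0.21,0,0.11,0,0.52,0,0],
  [-0.21,0,0.11,0,0.52,0,0],
  [-0.21,0,0.11,0,0.52,0,0],
  [-0.21,0,0.11,0,0.52,0,0],
  [-0.21,0,0.11,0,0.52,0,0],
  [-0.21,0,0.11,0,0.52,0,0],
  [-0.21,0,0.11,0,0.52,0,0],
  [-0.21,0,0.11,0,0.52,0,0],
  [0,0,0,0,0,0,0],
])

```text
time: 12.58
ee_pos: [463.2, 219.0, 188.4]
orientation: [-0.007, 0.998, 0.061, 0.0]
force: [-1.2, 0.4, 0.3]
gripper_width: 0.007
grasp_force: 0.0
```

```bash
python3 log.py; cat > look.py <<'E'
from h import *
im,d=snap('top'); vv,uu=np.mgrid[:480,:640]; P=world('top',uu,vv,d)
m=(np.hypot(P[...,0]-634,P[...,1]-246)<45)&(P[...,2]>51)&(P[...,2]<63)&((P[...,0]-537.4)*.9917+(P[...,1]-232.9)*.1289>61)
q=P[m]; print('rim',len(q),np.median(q[:,2]),cv2.minEnclosingCircle(q[:,:2].astype(np.float32)))
E
python3 look.py; python3 - <<'E'
from go import *
T0,s=cur(); e=np.array([np.cos(np.radians(7.4)),np.sin(np.radians(7.4)),0]); O=np.array([537.4,232.9,0])
H=lambda x,z: mat(O+x*e+[0,0,z],grasp_rot(0,np.radians(7.4)))
rows(T0,H(-78,82),5,'dn')
E
```

```text
12.57 [-0.455  0.294 -0.103  1.893  0.022  0.95  -2.016] [463.2 219.  188.4] [-0.007  0.998  0.061  0.   ] F [-1.2  0.4  0.3] w 0.006678630926129877 0.0
rim 291 56.74203543838138 ((633.9334106445312, 245.95347595214844), 34.27796173095703)
dn 5 rows of [-0.016, -0.013, 0.427] [-0.032, -0.004, -0.02]
```

Cup rim centre measured at (633.9, 246.0), against a drop spot of (633.6, 245.4). The height is right, so the cup is well placed. Next I'll go down behind the pad.

apply_moves([
  [-0.02,-0.01,0.43,-0.03,0,-0.02,0],
  [-0.02,-0.01,0.43,-0.03,0,-0.02,0],
  [-0.02,-0.01,0.43,-0.03,0,-0.02,0],
  [-0.02,-0.01,0.43,-0.03,0,-0.02,0],
  [-0.02,-0.02,0.42,-0.03,0,-0.02,0],
  [0,0,0,0,0,0,0],
  [0.2,0,0,0,0,0,0],
  [0,0,0,0,0,0,0],
])

```text
time: 13.62
ee_pos: [471.4, 224.2, 82.2]
orientation: [-0.001, 0.998, 0.064, 0.002]
force: [0.0, 0.1, -0.2]
gripper_width: 0.008
grasp_force: 0.0
```

```bash
cat > hx.py <<'E'
from h import *
s=robot.get_state();e=np.array([.9917,.1289]);d=s['ee_pos'][:2]-[537.4,232.9]
print('holder x,y',(d@e).round(1),(d@[-e[1],e[0]]).round(1),'z',s['ee_pos'][2].round(1),'F',s['force'].round(1),'t',s['time'])
E
python3 log.py; python3 hx.py
```

```text
13.62 [-0.475  0.445 -0.094  1.982  0.062  0.713 -2.051] [471.4 224.2  82.2] [-0.001  0.998  0.064  0.002] F [ 0.   0.1 -0.2] w 0.007804410498620763 0.0
holder x,y -66.6 -0.1 z 82.2 F [ 0.   0.1 -0.2] t 13.625
```

apply_moves([
  [0.1,0,0,0,0,0,0],
  [0.1,0,0,0,0,0,0],
  [0.1,0,0,0,0,0,0],
  [0.1,0,0,0,0,0,0],
  [0.1,0,0,0,0,0,0],
  [0.1,0,0,0,0,0,0],
  [0.1,0,0,0,0,0,0],
  [0.1,0,0,0,0,0,0],
  [0.1,0,0,0,0,0,0],
  [0.1,0,0,0,0,0,0],
])

```text
time: 14.88
ee_pos: [518.4, 230.1, 81.2]
orientation: [-0.0, 0.998, 0.064, 0.0]
force: [-6.9, -1.2, 5.2]
gripper_width: 0.001
grasp_force: 3.7
```

```bash
python3 hx.py
```

```text
holder x,y -19.2 -0.3 z 81.2 F [-6.9 -1.2  5.2] t 14.875
```

apply_moves([
  [0.06,0,0,0,0,0,0],
  [0.06,0,0,0,0,0,0],
  [0.06,0,0,0,0,0,0],
  [0,0,0,0,0,0,0],
])

```text
time: 15.38
ee_pos: [524.4, 230.9, 80.8]
orientation: [0.0, 0.998, 0.065, -0.002]
force: [-16.1, -3.2, 12.0]
gripper_width: 0.008
grasp_force: 8.3
```

```bash
python3 hx.py
```

```text
holder x,y -13.1 -0.4 z 80.8 F [-16.1  -3.2  12. ] t 15.375
```

apply_moves([
  [0,0,0,0,0,0,0],
  [0,0,0,0,0,0,0],
  [-0.15,0,0,0,0,0,0],
  [-0.15,0,0,0,0,0,0],
  [-0.2,0,0,0,0,0,0],
  [-0.2,0,0,0,0,0,0],
  [-0.2,0,0,0,0,0,0],
  [-0.2,0,0,0,0,0,0],
  [-0.2,0,0,0,0,0,0],
  [0,0,0,0,0,0,0],
  [0,0,-0.5,0,0,0,0],
  [0,0,-0.7,0,0,0,0],
  [0,0,-0.9,0,0,0,0],
  [0,0,0,0,0,0,0.4],
  [0,0,0,0,0,0,1],
])

```text
time: 17.25
ee_pos: [463.6, 222.8, 186.2]
orientation: [-0.001, 0.998, 0.064, 0.001]
force: [0.3, -0.4, -0.3]
gripper_width: 0.173
grasp_force: 0.0
```

```bash
python3 hx.py; python3 log.py; python3 look.py; python3 - <<'E'
from h import *
f=np.load('pics/top.npz');im,d=f['im'],f['d']
cv2.imwrite('pics/t5.png',cv2.resize(im[190:310,180:280,::-1],None,fx=5,fy=5,interpolation=2))
vv,uu=np.mgrid[:480,:640];P=world('top',uu,vv,d)
m=(np.hypot(P[...,0]-633.9,P[...,1]-246)<25); print('inside cup z pct',np.percentile(P[m][:,2],[2,20,50,80]).round(1))
E
```

```text
holder x,y -74.5 -0.5 z 186.2 F [ 0.3 -0.4 -0.3] t 17.25
17.25 [-0.471  0.301 -0.102  1.889  0.037  0.951 -2.033] [463.6 222.8 186.2] [-0.001  0.998  0.064  0.001] F [ 0.3 -0.4 -0.3] w 0.17255503314804335 0.0
rim 295 56.56267690078842 ((633.8777465820312, 246.19566345214844), 34.04136276245117)
inside cup z pct [ 2.7  5.9 21.  38.6]
```

View pics/t5.png

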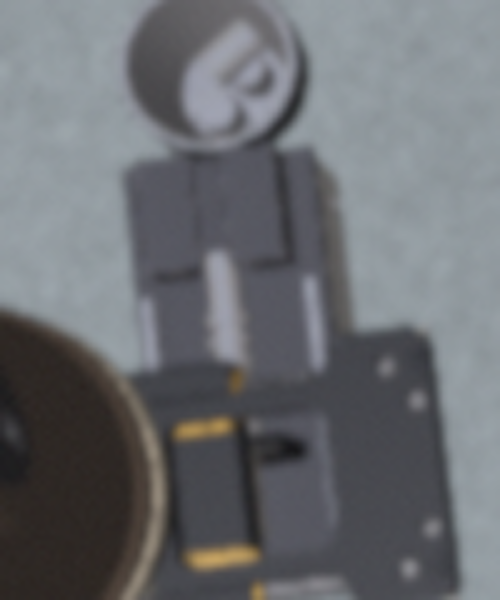

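The crop shows the third slug in the cup (crop (240,50)). The tunnel slit is empty and dark, and the pad is back at rest. I'll regrasp the cup with the tilted tool.

```bash
cat >> go.py <<'E'
C2=np.array([633.9,246.1,0])
E
python3 - <<'E'
from go import *
T0,s=cur()
G=tgt(C2+[0,0,46],RG);B=back(G,80);W=mat(np.array([670,250,190]),grasp_rot(np.radians(25),np.radians(7.4)))
print(B[:3,3],feas(B,s['joints']),feas(W,s['joints']))
rows(T0,W,8,'W');rows(W,B,6,'B');rows(B,G,5,'G')
E
```

```text
[672.7834701  251.15008103  92.72871103] (np.float64(113.04), [-0.36, 1.17, 0.01, 0.65, -0.17, 1.96, -1.81]) (np.float64(0.0), [-0.35, 0.93, -0.08, 0.83, -0.05, 1.8, -1.85])
W 8 rows of [0.514, -0.002, -0.11] [-0.001, -0.627, -0.001]
B 6 rows of [0.177, -0.003, 0.273] [0.0, -0.5, -0.0]
G 5 rows of [-0.0, 0.0, 0.32] [-0.0, -0.0, 0.0]
```

```bash
python3 - <<'E'
from go import *
T0,s=cur()
G=tgt(C2+[0,0,46],RG);B=shift(G,[0,0,80]);W=mat(np.array([635,246,180]),grasp_rot(np.radians(25),np.radians(7.4)))
print(G[:3,3],B[:3,3],feas(B,s['joints']),feas(W,s['joints']))
rows(T0,W,8,'W');rows(W,B,5,'B');rows(B,G,5,'G')
E
```

```text
[621.78875521 244.52702394  31.44515558] [621.78875521 244.52702394 111.44515558] (np.float64(0.0), [-0.23, 1.12, -0.41, 0.78, 0.11, 1.94, -1.99]) (np.float64(0.0), [-0.27, 0.87, -0.27, 0.99, 0.06, 1.71, -1.94])
W 8 rows of [0.432, -0.003, -0.069] [-0.001, -0.627, -0.001]
B 5 rows of [0.096, -0.001, 0.263] [-0.0, -0.6, -0.0]
G 5 rows of [0.206, -0.0, 0.245] [-0.0, -0.0, 0.0]
```

apply_moves([
  [0.43,0,-0.07,0,-0.63,0,1],
  [0.43,0,-0.07,0,-0.63,0,1],
  [0.43,0,-0.07,0,-0.63,0,1],
  [0.43,0,-0.07,0,-0.63,0,1],
  [0.43,0,-0.07,0,-0.63,0,1],
  [0.43,0,-0.07,0,-0.63,0,1],
  [0.43,0,-0.07,0,-0.63,0,1],
  [0.43,0,-0.07,0,-0.63,0,1],
  [0.1,0,0.26,0,-0.6,0,1],
  [0.1,0,0.26,0,-0.6,0,1],
  [0.1,0,0.26,0,-0.6,0,1],
  [0.1,0,0.26,0,-0.6,0,1],
  [0.1,0,0.26,0,-0.6,0,1],
  [0,0,0,0,0,0,1],
])

```text
time: 19.05
ee_pos: [621.3, 242.9, 108.6]
orientation: [0.023, 0.936, 0.06, -0.345]
force: [-0.7, -0.1, -0.3]
gripper_width: 1.004
grasp_force: 0.0
```

```bash
python3 log.py; python3 - <<'E'
from go import *
T0,s=cur()
G=tgt(C2+[0,0,46],RG);rows(T0,G,6,'G')
E
```

```text
19.05 [-0.348  1.096 -0.057  0.799 -0.127  1.931 -1.838] [621.3 242.9 108.6] [ 0.023  0.936  0.06  -0.345] F [-0.7 -0.1 -0.3] w 1.0036715147034094 0.0
G 6 rows of [0.168, -0.005, 0.195] [0.001, 0.015, -0.003]
```

apply_moves([
  [0.17,-0.005,0.195,0,0.02,0,1],
  [0.17,-0.005,0.195,0,0.02,0,1],
  [0.17,-0.005,0.195,0,0.02,0,1],
  [0.17,-0.005,0.195,0,0.02,0,1],
  [0.17,-0.005,0.195,0,0,0,1],
  [0.17,-0.005,0.195,0,0,0,1],
  [0,0,0,0,0,0,1],
])

```text
time: 19.92
ee_pos: [623.3, 245.1, 33.7]
orientation: [0.022, 0.938, 0.06, -0.34]
force: [0.0, -0.4, 0.1]
gripper_width: 1.001
grasp_force: 0.0
```

apply_moves([
  [0,0,0,0,0,0,0.5],
  [0,0,0,0,0,0,0.5],
  [0,0,0,0,0,0,0.5],
  [0,0,0,0,0,0,0.5],
  [0,0,0,0,0,0,0.5],
], grip_force=38)

```text
time: 20.55
ee_pos: [624.2, 245.2, 35.7]
orientation: [0.021, 0.939, 0.06, -0.339]
force: [0.8, -1.6, 3.8]
gripper_width: 0.729
grasp_force: 38.0
```

```bash
python3 log.py; cat > pour.py <<'E'
from go import *
T0,s=cur()
Rg=R.from_matrix(T0[:3,:3]); c=Rg.inv().apply([0,0,1]); print('c',c.round(3))
U=shift(T0,[0,0,110]); rows(T0,U,5,'up')
# carry: above tray, same attitude
for ct,tz,H in((118,-.2,180),(124,-.12,180),(118,-.2,150)):
  def g(q):
    x,r=fk(q,p); a=r.apply(c); z=r.apply([0,0,1]); m=x-19*z+28*a
    return np.r_[(m-np.array([506,-197,H]))*.3,100*(a[2]-np.cos(np.radians(ct))),50*(z[2]-tz),.3*(q-qs)]
  qs=np.array([-.15,1.05,.15,1.3,.4,1.85,1.8]); j=ik(g,qs,20); x,r=fk(j.x,p);a=r.apply(c);z=r.apply([0,0,1])
  print('pour',np.degrees(np.arccos(a[2])).round(),'tcp',x.round(1),'z',z.round(2),'axis',a.round(2),'mouth',(x-19*z+28*a).round(),j.x.round(2).tolist(),round(j.cost,2))
  if ct==118 and H==180: np.save('pour.npy',np.r_[mat(x,r).ravel(),j.x])
E
python3 pour.py
```

```text
20.55 [-0.349  1.157 -0.058  0.834 -0.118  1.822 -1.822] [624.2 245.2  35.7] [ 0.021  0.939  0.06  -0.339] F [ 0.8 -1.6  3.8] w 0.7292513879020943 37.987299844221525
c [-0.638 -0.001 -0.77 ]
up 5 rows of [-0.281, -0.0, -0.339] [-0.0, -0.0, -0.0]
pour 118.0 tcp [ 469.4 -220.1  189.3] z [-0.81 -0.55 -0.2 ] axis [ 0.76  0.45 -0.47] mouth [ 506. -197.  180.] [-0.15, 1.01, 0.18, 1.37, 0.53, 1.96, 2.0] 0.0
pour 124.0 tcp [ 473.6 -224.1  193.5] z [-0.76 -0.64 -0.1 ] axis [ 0.64  0.53 -0.55] mouth [ 506. -197.  180.] [-0.19, 1.04, 0.19, 1.42, 0.62, 1.96, 2.09] 0.43
pour 118.0 tcp [ 468.4 -218.6  159.3] z [-0.83 -0.52 -0.2 ] axis [ 0.78  0.42 -0.47] mouth [ 506. -197.  150.] [-0.12, 1.06, 0.17, 1.34, 0.5, 1.96, 1.97] 0.0
```

apply_moves([
  [-0.28,0,-0.34,0,0,0,0.5],
  [-0.28,0,-0.34,0,0,0,0.5],
  [-0.28,0,-0.34,0,0,0,0.5],
  [0,0.5,0,0,0,0,0.5],
  [0,0.7,0,0,0,0,0.5],
  [0,0.8,0,0,0,0,0.5],
  [0,0.8,0,0,0,0,0.5],
  [0,0,0,0,0,0,0.5],
])

```text
time: 21.55
ee_pos: [643.0, 99.9, 101.4]
orientation: [0.023, 0.939, 0.057, -0.339]
force: [-0.9, -0.8, -1.0]
gripper_width: 0.733
grasp_force: 38.0
```

```bash
python3 log.py; python3 fk.py | head -1; python3 - <<'E'
from go import *
T0,s=cur(); v=np.load('pour.npy'); TP=v[:16].reshape(4,4)
for psd in(33,15):
  Rc=grasp_rot(np.radians(39.7),np.radians(psd)); mid=np.array([485,-205,175]); C=tgt(mid,Rc)
  print(psd,C[:3,3],feas(C,s['joints']))
  rows(T0,C,12,'carry')
  X=C.copy(); X[:3,:3]=(Rc*R.from_rotvec([0,0,-np.pi])).as_matrix(); print('rolled',feas(X,v[16:])); rows(X,TP,10,'tilt')
E
```

```text
21.55 [-0.198  1.064 -0.025  0.879 -0.038  1.888 -1.667] [643.   99.9 101.4] [ 0.023  0.939  0.057 -0.339] F [-0.9 -0.8 -1. ] w 0.7327104668115301 37.99407143262897
0.35913303449838374 [272.41, 557.77, 427.83, 370.74, -0.32, -0.15, -0.38, 0.0, 1.57, -36.66, -16.8, 0.03, -0.01]
33 [ 474.8214004  -211.61005987  160.38140845] (np.float64(0.0), [0.09, 0.66, -0.07, 1.58, 0.41, 1.51, -1.13])
carry 12 rows of [-0.399, 0.404, 0.204] [-0.274, 0.001, -0.336]
rolled (np.float64(0.0), [0.06, 0.66, -0.02, 1.58, 0.39, 1.5, 2.03])
tilt 10 rows of [0.059, -0.011, -0.016] [0.052, 0.774, 0.077]
15 [ 473.27695569 -208.14118025  160.38140845] (np.float64(0.0), [0.01, 0.72, 0.2, 1.48, 0.16, 1.58, -1.16])
carry 12 rows of [-0.349, 0.453, 0.164] [-0.082, 0.0, -0.105]
rolled (np.float64(0.0), [-0.18, 0.77, 0.54, 1.5, 0.01, 1.55, 2.17])
tilt 10 rows of [0.058, -0.023, -0.017] [0.365, 0.753, -0.113]
```

apply_moves([
  [-0.4,0.4,0.2,-0.27,0,-0.34,0.5],
  [-0.4,0.4,0.2,-0.27,0,-0.34,0.5],
  [-0.4,0.4,0.2,-0.27,0,-0.34,0.5],
  [-0.4,0.4,0.2,-0.27,0,-0.34,0.5],
  [-0.4,0.4,0.2,-0.27,0,-0.34,0.5],
  [-0.4,0.4,0.2,-0.27,0,-0.34,0.5],
  [-0.4,0.4,0.2,-0.27,0,-0.34,0.5],
  [-0.4,0.4,0.2,-0.27,0,-0.34,0.5],
  [-0.4,0.4,0.2,-0.27,0,-0.34,0.5],
  [-0.4,0.4,0.2,-0.27,0,-0.34,0.5],
  [-0.4,0.4,0.2,-0.27,0,-0.34,0.5],
  [-0.4,0.4,0.2,-0.27,0,-0.34,0.5],
  [0,0,0,0,0,0,0.5],
])

```text
time: 23.18
ee_pos: [475.1, -206.6, 161.7]
orientation: [0.093, 0.901, 0.27, -0.326]
force: [0.1, -0.6, -1.5]
gripper_width: 0.728
grasp_force: 38.0
```

```bash
python3 log.py; python3 - <<'E'
from go import *
T0,s=cur(); print('grasp pt',(T0[:3,3]-19*T0[:3,2]).round(1))
E
```

```text
23.18 [ 0.064  0.66  -0.04   1.58   0.39   1.511 -1.11 ] [ 475.1 -206.6  161.7] [ 0.093  0.901  0.27  -0.326] F [ 0.1 -0.6 -1.5] w 0.7276721560680517 38.00157285292926
grasp pt [ 485.3 -200.1  176.4]
```

apply_moves([
  [0,0,0,0,0,-0.5,0.5],
  [0,0,0,0,0,-1,0.5],
  [0,0,0,0,0,-1,0.5],
  [0,0,0,0,0,-1,0.5],
  [0,0,0,0,0,-1,0.5],
  [0,0,0,0,0,-1,0.5],
  [0,0,0,0,0,-1,0.5],
  [0,0,0,0,0,-1,0.5],
  [0,0,0,0,0,-1,0.5],
  [0,0,0,0,0,-1,0.5],
  [0,0,0,0,0,-1,0.5],
  [0,0,0,0,0,-1,0.5],
  [0,0,0,0,0,-1,0.5],
  [0,0,0,0,0,-1,0.5],
  [0,0,0,0,0,-1,0.5],
  [0,0,0,0,0,-1,0.5],
  [0,0,0,0,0,-1,0.5],
  [0,0,0,0,0,-1,0.5],
])

```text
time: 25.42
ee_pos: [476.5, -203.5, 160.7]
orientation: [-0.159, 0.461, 0.82, -0.299]
force: [0.9, 0.7, -2.6]
gripper_width: 0.732
grasp_force: 38.0
```

```bash
python3 log.py
```

```text
25.43 [ 0.287  0.7   -0.409  1.555  0.539  1.611  0.258] [ 476.5 -203.5  160.7] [-0.159  0.461  0.82  -0.299] F [ 0.9  0.7 -2.6] w 0.7324426597492565 38.00350871041701
```

apply_moves([
  [0,0,0,0,0,-1,0.5],
  [0,0,0,0,0,-1,0.5],
  [0,0,0,0,0,-1,0.5],
  [0,0,0,0,0,-1,0.5],
  [0,0,0,0,0,-1,0.5],
  [0,0,0,0,0,-1,0.5],
  [0,0,0,0,0,-1,0.5],
  [0,0,0,0,0,-1,0.5],
  [0,0,0,0,0,-1,0.5],
  [0,0,0,0,0,-1,0.5],
  [0,0,0,0,0,-1,0.5],
  [0,0,0,0,0,-1,0.5],
  [0,0,0,0,0,-1,0.5],
  [0,0,0,0,0,-1,0.5],
  [0,0,0,0,0,-1,0.5],
  [0,0,0,0,0,-1,0.5],
  [0,0,0,0,0,-1,0.5],
  [0,0,0,0,0,-0.5,0.5],
])

```text
time: 27.68
ee_pos: [476.5, -203.7, 160.6]
orientation: [-0.321, -0.233, 0.912, -0.106]
force: [-0.1, 0.2, -3.7]
gripper_width: 0.73
grasp_force: 38.0
```

```bash
python3 log.py;  python3 - <<'E'
from go import *
T0,s=cur(); v=np.load('pour.npy'); TP=v[:16].reshape(4,4); TP[1,3]-=5; TP[2,3]-=10; rows(T0,TP,10,'tilt'); print(feas(TP,v[16:]))
E
```

```text
27.68 [ 0.486  0.793 -0.765  1.536  0.691  1.745  1.626] [ 476.5 -203.7  160.6] [-0.321 -0.233  0.912 -0.106] F [-0.1  0.2 -3.7] w 0.7297326607750376 38.00907171693325
tilt 10 rows of [0.049, -0.032, 0.01] [0.084, 0.774, -0.003]
(np.float64(0.0), [-0.14, 1.03, 0.18, 1.38, 0.54, 1.94, 2.0])
```

apply_moves([
  [0.05,-0.03,0.01,0.08,0.77,0,0.5],
  [0.05,-0.03,0.01,0.08,0.77,0,0.5],
  [0.05,-0.03,0.01,0.08,0.77,0,0.5],
  [0.05,-0.03,0.01,0.08,0.77,0,0.5],
  [0.05,-0.03,0.01,0.08,0.77,0,0.5],
])

```text
time: 28.3
ee_pos: [471.2, -215.0, 168.2]
orientation: [-0.466, -0.217, 0.843, -0.16]
force: [-0.7, -0.0, -2.9]
gripper_width: 0.73
grasp_force: 38.0
```

```bash
python3 log.py; cat > ct.py <<'E'
from go import *
T0,s=cur(); a=T0[:3,:3]@np.array([-.638,-.001,-.77]); z=T0[:3,2]
print('tilt',np.degrees(np.arccos(a[2])).round(1),'axis',a.round(2),'toolz',z.round(2),'mouth',(T0[:3,3]-19*z+28*a).round())
E
python3 ct.py
```

```text
28.3 [ 0.298  0.919 -0.571  1.421  0.711  1.981  1.646] [ 471.2 -215.   168.2] [-0.466 -0.217  0.843 -0.16 ] F [-0.7 -0.  -2.9] w 0.7303344881035272 38.008282698469884
tilt 98.5 axis [ 0.85  0.5  -0.15] toolz [-0.72 -0.47 -0.52] mouth [ 509. -192.  174.]
```

apply_moves([
  [0.05,-0.03,0.01,0.08,0.77,0,0.5],
  [0.05,-0.03,0.01,0.08,0.77,0,0.5],
  [0.05,-0.03,0.01,0.08,0.77,0,0.5],
  [0.05,-0.03,0.01,0.08,0.77,0,0.5],
  [0.05,-0.03,0.01,0.08,0.77,0,0.5],
])

```text
time: 28.92
ee_pos: [468.8, -224.1, 179.4]
orientation: [-0.596, -0.195, 0.751, -0.209]
force: [0.1, -0.3, -2.9]
gripper_width: 0.729
grasp_force: 38.0
```

```bash
python3 log.py; python3 ct.py
```

```text
28.93 [-0.062  1.017  0.038  1.369  0.587  1.996  1.917] [ 468.8 -224.1  179.4] [-0.596 -0.195  0.751 -0.209] F [ 0.1 -0.3 -2.9] w 0.7288820249371522 38.00431279205668
tilt 117.8 axis [ 0.76  0.45 -0.47] toolz [-0.81 -0.55 -0.2 ] mouth [ 506. -201.  170.]
```

apply_moves([
  [0,0,0,0,0,0,0.5],
  [0,0,0,0,0,0,0.5],
  [0,0,0,0,0,0,0.5],
  [0,0,0,0,0,0,0.5],
])

```text
time: 29.42
ee_pos: [468.4, -225.2, 179.7]
orientation: [-0.595, -0.195, 0.751, -0.208]
force: [-0.4, 0.2, -1.8]
gripper_width: 0.731
grasp_force: 38.0
```

```bash
python3 log.py; python3 - <<'E'
from h import *
a,_=snap('top'); b,_=snap('side')
A=cv2.resize(a[190:350,380:540,::-1],(400,400)); B=cv2.resize(b[250:420,300:500,::-1],(400,400)); cv2.imwrite('pics/ts6.png',np.hstack([A,B]))
E
```

```text
29.43 [-0.057  1.015  0.034  1.37   0.589  1.996  1.915] [ 468.4 -225.2  179.7] [-0.595 -0.195  0.751 -0.208] F [-0.4  0.2 -1.8] w 0.7306670968372851 38.003170850442984
```

View pics/ts6.png

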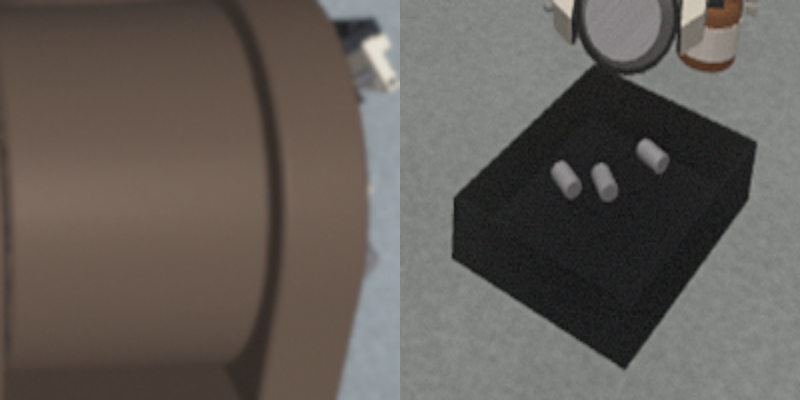

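All three slugs lie in the tray (side crop at (566,180), (604,182) and (653,156)) and the mouth points down, so the cup is empty. I'll reverse the motions.

apply_moves([
  [-0.05,0.03,-0.01,-0.08,-0.77,0,0.5],
  [-0.05,0.03,-0.01,-0.08,-0.77,0,0.5],
  [-0.05,0.03,-0.01,-0.08,-0.77,0,0.5],
  [-0.05,0.03,-0.01,-0.08,-0.77,0,0.5],
  [-0.05,0.03,-0.01,-0.08,-0.77,0,0.5],
  [-0.05,0.03,-0.01,-0.08,-0.77,0,0.5],
  [-0.05,0.03,-0.01,-0.08,-0.77,0,0.5],
  [-0.05,0.03,-0.01,-0.08,-0.77,0,0.5],
  [-0.05,0.03,-0.01,-0.08,-0.77,0,0.5],
  [-0.05,0.03,-0.01,-0.08,-0.77,0,0.5],
])

```text
time: 30.78
ee_pos: [475.2, -204.8, 159.7]
orientation: [-0.32, -0.233, 0.912, -0.106]
force: [0.1, 0.6, -1.0]
gripper_width: 0.731
grasp_force: 38.0
```

```bash
python3 log.py; python3 ct.py
```

```text
30.77 [ 0.105  0.663 -0.109  1.579  0.417  1.522  1.913] [ 475.2 -204.8  159.7] [-0.32  -0.233  0.912 -0.106] F [ 0.1  0.6 -1. ] w 0.7311593560217959 38.00442533296746
tilt 79.0 axis [0.85 0.49 0.19] toolz [-0.53 -0.34 -0.77] mouth [ 509. -185.  180.]
```

apply_moves([
  [0,0,0,0,0,1,0.5],
  [0,0,0,0,0,1,0.5],
  [0,0,0,0,0,1,0.5],
  [0,0,0,0,0,1,0.5],
  [0,0,0,0,0,1,0.5],
  [0,0,0,0,0,1,0.5],
  [0,0,0,0,0,1,0.5],
  [0,0,0,0,0,1,0.5],
  [0,0,0,0,0,1,0.5],
  [0,0,0,0,0,1,0.5],
  [0,0,0,0,0,1,0.5],
  [0,0,0,0,0,1,0.5],
  [0,0,0,0,0,1,0.5],
  [0,0,0,0,0,1,0.5],
  [0,0,0,0,0,1,0.5],
  [0,0,0,0,0,1,0.5],
  [0,0,0,0,0,1,0.5],
  [0,0,0,0,0,1,0.5],
])

```text
time: 33.02
ee_pos: [475.0, -204.8, 159.6]
orientation: [-0.151, 0.482, 0.808, -0.303]
force: [-0.3, -0.9, -1.3]
gripper_width: 0.729
grasp_force: 38.0
```

```bash
python3 log.py
```

```text
33.02 [-0.146  0.672  0.289  1.604  0.249  1.439  0.526] [ 475.  -204.8  159.6] [-0.151  0.482  0.808 -0.303] F [-0.3 -0.9 -1.3] w 0.729081347015252 37.99966263533406
```

apply_moves([
  [0,0,0,0,0,1,0.5],
  [0,0,0,0,0,1,0.5],
  [0,0,0,0,0,1,0.5],
  [0,0,0,0,0,1,0.5],
  [0,0,0,0,0,1,0.5],
  [0,0,0,0,0,1,0.5],
  [0,0,0,0,0,1,0.5],
  [0,0,0,0,0,1,0.5],
  [0,0,0,0,0,1,0.5],
  [0,0,0,0,0,1,0.5],
  [0,0,0,0,0,1,0.5],
  [0,0,0,0,0,1,0.5],
  [0,0,0,0,0,1,0.5],
  [0,0,0,0,0,1,0.5],
  [0,0,0,0,0,1,0.5],
  [0,0,0,0,0,1,0.5],
  [0,0,0,0,0,1,0.5],
])

```text
time: 35.15
ee_pos: [475.0, -204.6, 159.5]
orientation: [0.093, 0.901, 0.271, -0.325]
force: [-0.3, -0.4, -1.7]
gripper_width: 0.727
grasp_force: 38.0
```

```bash
python3 log.py; python3 ct.py; python3 - <<'E'
from go import *
T0,s=cur(); Rq=R.from_quat([.939,.06,-.339,.021])  # attitude at grasp
F=mat(np.array([624.2,245.2,35.7]),Rq); M=shift(F,[0,0,66])-0; 
yt=F[:3,1]; M=shift(M,140*yt); rows(T0,M,14,'carry'); print(M[:3,3],feas(M,s['joints']))
E
```

```text
35.15 [-0.392  0.758  0.714  1.627  0.036  1.383 -0.714] [ 475.  -204.6  159.5] [ 0.093  0.901  0.271 -0.325] F [-0.3 -0.4 -1.7] w 0.7272960397466552 37.99877016575465
tilt 0.6 axis [ 0.   -0.01  1.  ] toolz [-0.54 -0.34 -0.77] mouth [ 485. -198.  202.]
carry 14 rows of [0.351, -0.33, -0.181] [0.232, -0.0, 0.29]
[641.95639238 106.33070773 101.52623868] (np.float64(0.0), [-0.31, 1.07, 0.27, 0.9, -0.23, 1.89, -1.53])
```

apply_moves([
  [0.35,-0.33,-0.18,0.23,0,0.29,0.5],
  [0.35,-0.33,-0.18,0.23,0,0.29,0.5],
  [0.35,-0.33,-0.18,0.23,0,0.29,0.5],
  [0.35,-0.33,-0.18,0.23,0,0.29,0.5],
  [0.35,-0.33,-0.18,0.23,0,0.29,0.5],
  [0.35,-0.33,-0.18,0.23,0,0.29,0.5],
  [0.35,-0.33,-0.18,0.23,0,0.29,0.5],
  [0.35,-0.33,-0.18,0.23,0,0.29,0.5],
  [0.35,-0.33,-0.18,0.23,0,0.29,0.5],
  [0.35,-0.33,-0.18,0.23,0,0.29,0.5],
  [0.35,-0.33,-0.18,0.23,0,0.29,0.5],
  [0.35,-0.33,-0.18,0.23,0,0.29,0.5],
  [0.35,-0.33,-0.18,0.23,0,0.29,0.5],
  [0.35,-0.33,-0.18,0.23,0,0.29,0.5],
  [0,0,0,0,0,0,0.5],
])

```text
time: 37.02
ee_pos: [640.2, 106.9, 100.5]
orientation: [0.022, 0.938, 0.062, -0.339]
force: [-0.7, 0.4, -1.3]
gripper_width: 0.73
grasp_force: 38.0
```

```bash
python3 log.py; python3 - <<'E'
from go import *
T0,s=cur(); Rq=R.from_quat([.939,.06,-.339,.021])
F=mat(np.array([624.4,245.0,35.7]),Rq); M=shift(F,[0,0,66]); 
rows(T0,M,6,'over'); rows(M,shift(F,[0,0,4]),5,'down')
E
```

```text
37.02 [-0.453  1.128  0.659  0.928 -0.473  1.928 -1.346] [640.2 106.9 100.5] [ 0.022  0.938  0.062 -0.339] F [-0.7  0.4 -1.3] w 0.7302414841871205 38.001805125581996
over 6 rows of [0.003, -0.463, -0.007] [0.006, 0.002, 0.008]
down 5 rows of [0.158, 0.0, 0.191] [0.0, -0.0, -0.0]
```

apply_moves([
  [0,-0.46,-0.01,0.01,0,0.01,0.5],
  [0,-0.46,-0.01,0.01,0,0.01,0.5],
  [0,-0.46,-0.01,0,0,0.01,0.5],
  [0,-0.46,-0.01,0,0,0.01,0.5],
  [0.01,-0.46,-0.01,0,0,0.01,0.5],
  [0.01,-0.46,0,0,0,0,0.5],
  [0,0,0,0,0,0,0.5],
])

```text
time: 37.9
ee_pos: [623.9, 246.6, 102.7]
orientation: [0.022, 0.939, 0.062, -0.339]
force: [-0.2, 0.4, -1.1]
gripper_width: 0.73
grasp_force: 38.0
```

```bash
python3 log.py; python3 - <<'E'
from go import *
T0,s=cur(); Rq=R.from_quat([.939,.06,-.339,.021])
F=mat(np.array([624.4,245.0,35.7]),Rq)
rows(T0,shift(F,[0,0,4]),5,'down')
E
```

```text
37.9 [-0.57   1.146  0.598  0.842 -0.556  1.972 -1.556] [623.9 246.6 102.7] [ 0.022  0.939  0.062 -0.339] F [-0.2  0.4 -1.1] w 0.7304729259215816 38.00181790508532
down 5 rows of [0.162, 0.007, 0.193] [0.005, -0.0, 0.006]
```

apply_moves([
  [0.16,0.01,0.19,0.01,0,0.01,0.5],
  [0.16,0.01,0.19,0,0,0.01,0.5],
  [0.16,0.01,0.19,0,0,0.01,0.5],
  [0.16,0,0.19,0,0,0,0.5],
  [0.16,0,0.19,0,0,0,0.5],
  [0,0,0,0,0,0,0.5],
])

```text
time: 38.65
ee_pos: [624.7, 241.6, 39.4]
orientation: [0.022, 0.938, 0.058, -0.34]
force: [-0.1, 0.7, -1.5]
gripper_width: 0.735
grasp_force: 38.0
```

```bash
python3 log.py
```

```text
38.65 [-0.566  1.205  0.588  0.873 -0.567  1.891 -1.541] [624.7 241.6  39.4] [ 0.022  0.938  0.058 -0.34 ] F [-0.1  0.7 -1.5] w 0.7353200161232276 38.00159830162329
```

apply_moves([
  [0,-0.07,0,0,0,0,0.5],
  [0.03,0,0.035,0,0,0,0.5],
  [0.02,0,0.025,0,0,0,0.5],
  [0,0,0,0,0,0,0.5],
])

```text
time: 39.15
ee_pos: [624.9, 245.1, 36.8]
orientation: [0.022, 0.939, 0.058, -0.339]
force: [-0.1, 0.8, -1.9]
gripper_width: 0.73
grasp_force: 38.0
```

```bash
python3 log.py
```

```text
39.15 [-0.569  1.208  0.587  0.87  -0.57   1.888 -1.545] [624.9 245.1  36.8] [ 0.022  0.939  0.058 -0.339] F [-0.1  0.8 -1.9] w 0.7303098337415291 38.00165534042662
```

apply_moves([
  [0.02,0,0.025,0,0,0,0.5],
  [0,0,0,0,0,0,0.5],
  [0,0,0,0,0,0,0.5],
])

```text
time: 39.52
ee_pos: [625.0, 245.1, 35.7]
orientation: [0.022, 0.939, 0.058, -0.339]
force: [-0.2, -0.6, 4.1]
gripper_width: 0.728
grasp_force: 38.0
```

```bash
python3 log.py
```

```text
39.52 [-0.569  1.209  0.587  0.87  -0.571  1.887 -1.545] [625.  245.1  35.7] [ 0.022  0.939  0.058 -0.339] F [-0.2 -0.6  4.1] w 0.7276669585462627 37.997886917169126
```

Contact with the bench. I'll release and lift straight up with the tilt kept, as before, then clear the area.

apply_moves([
  [0,0,0,0,0,0,0.8],
  [0,0,0,0,0,0,1],
  [0,0,0,0,0,0,1],
  [0,0,0,0,0,0,1],
  [-0.12,0,-0.2,0,0,0,1],
  [-0.16,0,-0.3,0,0,0,1],
  [-0.2,0,-0.3,0,0,0,1],
  [-0.2,0,-0.3,0,0,0,1],
  [-0.2,0,-0.3,0,0,0,1],
  [-0.2,0,-0.3,0,0.3,0,1],
  [-0.2,0,-0.3,0,0.5,0,1],
  [0,0,-0.4,0,0.6,0,1],
  [0,0,-0.4,0,0.6,0,1],
])

```text
time: 41.15
ee_pos: [662.1, 250.2, 187.7]
orientation: [0.017, 0.965, 0.06, -0.254]
force: [-0.3, -0.1, -0.2]
gripper_width: 0.998
grasp_force: 0.0
```

```bash
python3 log.py
```

```text
41.15 [-0.53   1.005  0.473  0.792 -0.436  1.926 -1.646] [662.1 250.2 187.7] [ 0.017  0.965  0.06  -0.254] F [-0.3 -0.1 -0.2] w 0.9975143722684031 0.0
```

apply_moves([
  [-0.4,0.8,-0.3,0,0.5,0,1],
  [-0.4,0.8,-0.3,0,0.5,0,1],
  [-0.4,0.8,-0.2,0,0.5,0,1],
  [-0.4,0.8,-0.2,0,0.5,0,1],
  [-0.4,0.8,0,0,0.5,0,1],
  [-0.4,0.8,0,0,0.5,0,1],
  [-0.2,0.8,0,0,0,0,1],
  [0,0.8,0,0,0,0,1],
  [0,0.8,0,0,0,0,1],
  [0,0,0,0,0,0,1],
])

```text
time: 42.4
ee_pos: [608.9, -123.8, 282.7]
orientation: [0.01, 0.99, 0.058, -0.127]
force: [-0.4, 0.1, 0.3]
gripper_width: 0.995
grasp_force: 0.0
```

```bash
python3 log.py; python3 look.py; python3 - <<'E'
from h import *
b,_=snap('side'); a=np.load('pics/top.npz')['im']
cv2.imwrite('pics/ts7.png',np.hstack([cv2.resize(a[110:360,180:520,::-1],(400,300)),cv2.resize(b[140:420,150:520,::-1],(400,300))]))
E
```

```text
42.4 [-0.245  0.595  0.585  1.3   -0.209  1.568 -1.134] [ 608.9 -123.8  282.7] [ 0.01   0.99   0.058 -0.127] F [-0.4  0.1  0.3] w 0.9947239029430052 0.0
rim 298 56.97915010004296 ((634.8832397460938, 246.47366333007812), 34.10258483886719)
```

View pics/ts7.png

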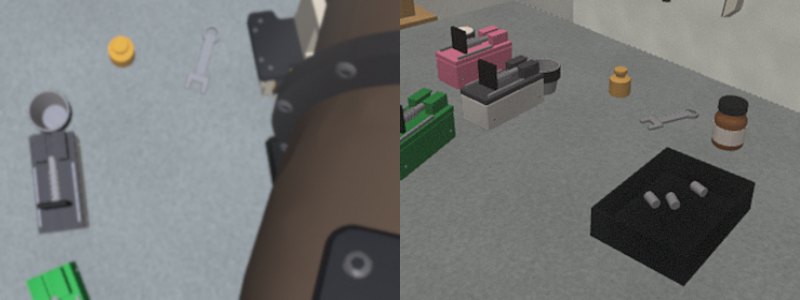

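The pictures show the empty cup upright at the outlet (top crop (50,110)), with its rim centre within 2 mm of the drop spot. All three slugs are in the tray, the slide is back at rest, and the bystanders have not moved.

```bash
python3 -c "
from workcell import robot
print(robot.sign_off())"
```

```text
the job is handed in; nothing more can be done
None
```

The job is done and handed in: all three specimens are in the black tray, the empty cup stands upright under the outlet about 2 mm from the drop spot, the slide has sprung back, the jar, weight and wrench are where they were, and the arm finished at 42.4 s.

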